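Load the vial tray and wind it to the spectrometer inlet

ROBOT

A 7-joint arm with a two-finger parallel gripper is mounted at the origin on the work surface. World frame = base frame: x ahead of the robot, y to its left, z up, the work surface at z = 0. Lengths are in mm, angles in rad, forces in N, time in s.
With the tool pointing down it reaches from about 400 to 900 mm from the base axis. Payload 5.6 kg.
Tool frame: the origin (TCP) lies midway between the tips of the shut fingers; the grasp point (between the pads) lies 19 mm behind it; z points along the fingers, y is the direction in which the jaws open and shut (so a half turn about z gives the same grasp; the last joint's range is limited). The gripper opens to 92 mm and grips with 3 to 60 N. Pads are 20 mm wide; open, the fingers measure 128 mm over their backs; the gripper's body (75 mm by 189 mm) begins 69 mm behind the grasp point.
Start: joints at [1.207, 0.468, -0.012, 1.603, 0.006, 1.071, -0.056], TCP at [204.92, -616.86, 214.592] pointing down, gripper open.
Joint ranges: [-2.53, 2.53], [-0.31, 2.02], [-1.57, 1.55], [0.28, 2.44], [-1.29, 4.43], [0.15, 1.84], [-2.92, 2.92]. Speed limits (rad/s): [2.57, 2.57, 3.14, 3.14, 3.14, 3.14, 3.14].

INTERFACE

Orientations are given as a unit quaternion [w, x, y, z].
In Python, from bench import env gives the robot as it stands.
- The arm moves only by the tool jog_arm, never from a script. Its arguments are lists of equal length, an entry for each row: "delta_pos": the shift along the tool's x, y, z each as a share of 25 cm, from -1 to 1, a list of three; "rot": the turn, a rotation vector about the tool's x, y, z each as a share of pi/2 rad, from -1 to 1, a list of three; "grip": the closure in counts, from 0 (fully open) to 255 (shut). In form: {"delta_pos": [[dx, dy, dz], ...], "rot": [[rx, ry, rz], ...], "grip": [grip, ...]}. A call has 1 to 12 rows; each row shifts and turns the commanded pose from where the row before left it, along the tool's axes as they then stand; what a row does not reach is not made up. A row lasts 1/10 s, in which the tool goes at most 50 mm and 8.59 degrees, less where a joint would pass 70% of its speed; a pose out of reach is approached as far as the arm can. A call with a number of a shift or a turn outside -1 to 1 is refused whole. A call with a gripper value outside its range is refused whole. The fingers move at their own pace and stop on an object; the grip force is fixed at half the most. Time passes only in rows, so rows that do not move let the fingers close. It gives the time, the measured TCP pose, the force and the opening at its end, in the units of the state.
- env.get_state(): the state, without advancing time (a new reading comes with each control period).
- env.grab_frame(name): name is "scene" or "top"; returns a dict with "color" (420x560x3 uint8, red, green, blue), "z_map" (420x560 float32, mm along the optical axis (not along the pixel's ray), 0 where there is no reading), "fx", "fy", "cx", "cy" (pixels), "R" (3x3) and "t" (3): a world point X has camera coordinates R X + t. Camera axes: x right, y down, z forward; pixel columns grow to the right and rows downward; lengths in mm; the calibration is good to about 2 mm. A picture is of the moment at which its call begins.
- env.sign_off(): hands the job in, once; it reports no verdict.
The state is a dict: "time_s": time; "qpos": joint angles; "joint_vel": joint speeds; "effort": joint torques, N m; "tcp_pos": TCP position; "ee_rot": TCP orientation; "force": force on the tool from outside, world axes, zero at the start; "moment": the same for the moment, N m; "grip_width": opening from 0.0 (shut) to 1.0 (fully open).
Only numpy, scipy, OpenCV 4.12 (cv2) and the standard library are available. Lean on these libraries where they do the work, as an engineer would, in place of code of your own. Each camera call takes 0.05 s, during which the arm holds its last target. There are 200 camera calls.

TASK

Set the blue vial tray squarely and centred on the narrow yellow carriage of the hand-wound stage, its long side along the rails, and let go of it. Then wind the red-handled crank anticlockwise (seen from above), regrasping as you go, until the middle of the tray, shown by the black line across its handle, stands right in front of the brass nozzle. Leave the two bottles and the tip box where they are.

Things in the scene. Friction and masses are not known exactly. Their poses are not given: they have to be found in the camera images.
- tray: Loose blue vial tray, 80 (x) x 120 (y) x 30 mm, 0.3 kg. Along its middle stands a white handle fin, 14 mm thick (x), 70 mm long (y), from 30 to 81 mm above the underside, a thin black line across its middle. Vial caps at x = +-27 mm rise to 39 mm: grip the fin above them. Origin: centre of the flat underside, z up. Either way round will do. Starts on the bench, turned up to 40 degrees.
- stage: Fixed stage: a bed 90 mm wide (x), 420 mm long (y), rails along its y. Origin: on the bench, 10 mm from the bed's middle (which is at y = +10 mm). A grey gearbox, 74 mm square and 92 mm high, carries the crank at y = -160 mm; the carriage runs on the rails on the +y side of it.
- carriage_top (a point): Centre of the carriage's top face: a yellow block, 44 mm wide (x), 84 mm long (y), flat, no rim, top 78 mm above the bench. The tray overhangs it by 18 mm on each side. Axes as the stage's; +y is the way it moves when the crank turns anticlockwise. It cannot be pushed along the rails, only wound.
- crank_axis (a point): Point on the upright crank axis, at the mid-height of the grip (140 mm above the bench), fixed to the stage, with the stage's axes.
- crank_grip (a point): Middle of the crank's red flat upright grip, 60 mm out from the axis, 140 mm above the bench. It is 34 mm long radially (point x, pointing outwards), 14 mm thick tangentially (y), from 108 to 160 mm above the bench. Rigid with the crank arm (it does not spin), so it turns with the crank. The steel arm below it is 20 mm wide, its top at 110 mm.
- crank (a joint): Angle of the crank in rad, growing anticlockwise seen from above; at 0 the grip points along the stage's +x. Each rad moves the carriage 14 mm along the stage's +y (88 mm a turn). Stops at -0.4 and 12. Stiff: it takes about 6 N at the grip and stays where it is left.
- nozzle_tip (a point): Tip of the brass nozzle, 105 mm above the bench, 62 mm to the stage's +x side of the rails' middle line, pointing along its own -x at the tray's path. Axes as the stage's. It sits on a fixed white and blue source head, 80 (x) x 100 (y) x 118 mm high, whose front face is 58 mm behind the tip.
- clear_bottle: Bystander: clear bottle with blue cap, 56 mm wide, 107 mm high. Origin: centre of the underside.
- amber_bottle: Bystander: amber bottle with blue cap, 56 mm wide, 107 mm high. Origin: centre of the underside.
- tip_box: Bystander: grey pipette tip box with green lid, 89 (x) x 124 (y) x 58 mm. Origin: centre of the underside.
Not all that is in view belongs to the job. Of the things shaped like the tray, the blue one is meant. There is more than one size of the part that bears nozzle_tip; the job needs the smaller.

How it is judged (in metres and radians):
On the way, in this order (a step that is already met when the one before it is completed fails the run):
1. the tray stands squarely and centred on the carriage, let go, before it is wound to the nozzle (x of tray in the frame of carriage_top between -0.011 and 0.011 m and y of tray in the frame of carriage_top between -0.016 and 0.016 m and z of tray in the frame of carriage_top between -0.005 and 0.005 m and angle between the y axis of tray and the y axis of carriage_top, either way round below 0.14 rad and angle between tray's own z axis and vertical below 0.08 rad and contact force between the fingers and tray below 0.3 N and linear speed of tray below 0.02 m/s), for 0.2 s.
2. the tray, still on the carriage, has been wound to the front of the nozzle (x of tray in the frame of carriage_top between -0.011 and 0.011 m and y of tray in the frame of carriage_top between -0.016 and 0.016 m and z of tray in the frame of carriage_top between -0.005 and 0.005 m and angle between the y axis of tray and the y axis of carriage_top, either way round below 0.14 rad and angle between tray's own z axis and vertical below 0.08 rad and y of tray in the frame of nozzle_tip between -0.008 and 0.008 m), for 0.2 s.
At the end, for the whole second after the job is handed in: The tray rests level on the carriage, its centre within 11 mm of the carriage's centre across and 16 mm along the rails, its long side within 8 degrees of the rails, and its middle within 8 mm of the nozzle tip measured along the rails; tray and crank are released and still (all of step 2 and contact force between the fingers and tray below 0.3 N and linear speed of tray below 0.02 m/s and velocity of joint crank between -0.1 and 0.1 rad/s); the robot touches nothing.
It fails at once if a bottle or the tip box is moved more than 30 mm or tipped (distance of any of clear_bottle, amber_bottle, tip_box from where it was at the start of the episode above 0.03 m or angle between any of clear_bottle, amber_bottle, tip_box's own z axis and vertical above 0.35 rad).
It also fails if it takes over 72 s, if anything falls off the work surface, if the arm or the gripper's body presses on something with over 40 N, if the wrist force passes 120 N, or if a joint passes its speed limit or range.

## Working session

There is one attempt and no reset: what is moved stays moved. The work goes in short steps, Python scripts to look and compute and a tool call to move; the robot and the scene stay as the last step left them, time stands still between calls to the robot, and variables do not carry over. Pictures are saved under pics/ and viewed, about 8 in all and at most 12, crops included, and the job is handed in when it is done.

Besides the shell and the picture viewer there is one more tool, called after ">>>" as name(argument=value, ...) on one line, values as JSON. jog_arm: Moves the arm, as the interface text tells. Its arguments: {"type":"object","properties":{"delta_pos":{"type":"array","items":{"type":"array","items":{"type":"number"}}},"rot":{"type":"array","items":{"type":"array","items":{"type":"number"}}},"grip":{"type":"array","items":{"type":"number"}}},"required":["delta_pos","rot","grip"]}

```bash
mkdir -p pics; ls; python3 - <<'E'
from bench import env
import cv2,numpy as np,pickle
print(env.get_state())
for n in("scene","top"):
    f=env.grab_frame(n); pickle.dump(f,open(n+"0.pkl","wb"))
    cv2.imwrite(f"pics/{n}0.png",f["color"][:,:,::-1])
    print(n,f["fx"],f["cx"],f["cy"],f["R"],f["t"],-f["R"].T@f["t"])
E
```

```text
pics
{'time_s': 0.0, 'qpos': array([ 1.20701392,  0.46834927, -0.01159802,  1.60360418,  0.00600627,
        1.07139391, -0.05631519]), 'joint_vel': array([-1.14157164e-04,  4.93032786e-04,  1.92820871e-03, -3.21736412e-04,
        6.31199006e-05,  1.90650328e-04,  1.56010378e-04]), 'effort': array([-8.37951234e-05, -5.20577931e+01, -1.22831971e-02, -2.43748748e+01,
       -5.66605863e-02,  1.73260941e-02,  1.85603344e-04]), 'tcp_pos': array([ 204.69990079, -616.32412441,  213.66650113]), 'ee_rot': array([-8.36468754e-04,  9.87170947e-01,  1.59664590e-01, -2.00683098e-04]), 'force': array([-0.67745084,  0.54734051, -0.84557976]), 'moment': array([ 0.05694409, -0.01247379,  0.07077737]), 'grip_width': 1.0002291911130352}
scene 384.06905154887 280.0621934156917 205.53949030657108 [[ 0.70812642  0.70602412 -0.00932295]
 [ 0.38158691 -0.39376592 -0.83626541]
 [-0.59409461  0.58862411 -0.54824561]] [-495.02547382  -50.5829179  1237.41280026] [1104.98266928 -398.78891496  631.49029402]
top 446.4811098491408 272.37160199770017 207.02060289570028 [[ 0.00355525 -0.9999007   0.01363673]
 [-0.98323494 -0.00598147 -0.18224507]
 [ 0.18230854 -0.01276018 -0.98315857]] [ 156.51482861  521.18376308 1124.29683828] [ 306.92072051  173.96295852 1198.21089439]
```

View pics/top0.png

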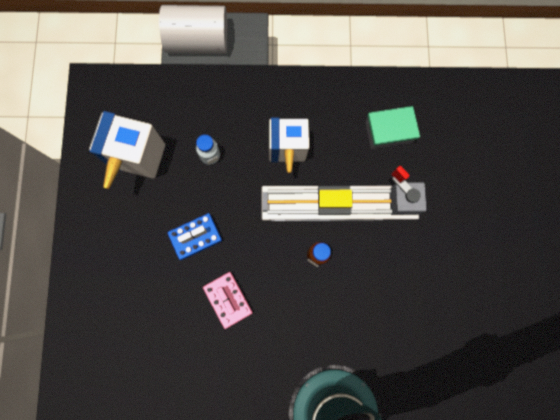

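View pics/scene0.png

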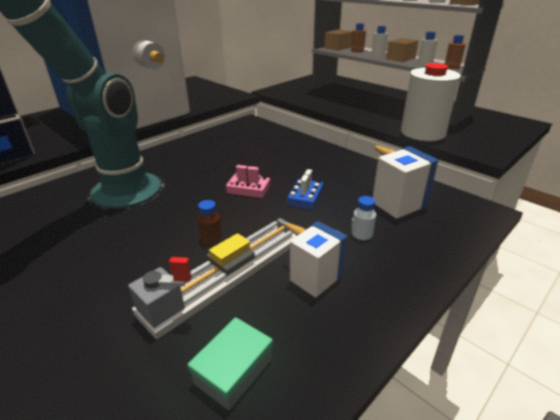

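The top view shows two tray-shaped things: blue at (195,236) and pink at (228,300). It also shows two source heads, a small one at (289,140) and a large one at (128,145). The blue tray and the small head by the rails fit the description. The carriage is at (335,198), the crank axis at (411,196) and the red grip at (402,173). I'll measure these and confirm in one crop.

```bash
cat > h.py <<'E'
import numpy as np,cv2
def ray(f,uv,z):
    uv=np.atleast_2d(np.array(uv,float))
    d=np.c_[(uv[:,0]-f["cx"])/f["fx"],(uv[:,1]-f["cy"])/f["fy"],np.ones(len(uv))]@f["R"]
    c=-f["R"].T@f["t"]
    return c+d*((z-c[2])/d[:,2])[:,None]
def mask(f,lo,hi,box):
    h=cv2.cvtColor(f["color"],cv2.COLOR_RGB2HSV); m=cv2.inRange(h,np.array(lo),np.array(hi))
    o=np.zeros_like(m); x0,y0,x1,y1=box; o[y0:y1,x0:x1]=m[y0:y1,x0:x1]; return o
def big(m):
    return max(cv2.findContours(m,cv2.RETR_EXTERNAL,cv2.CHAIN_APPROX_NONE)[0],key=cv2.contourArea)[:,0,:]
def rect(f,m,z):
    """min-area rectangle in world xy at height z: centre, size, direction (deg) of long side"""
    p=ray(f,big(m),z)[:,:2].astype(np.float32)
    c,(w,h),a=cv2.minAreaRect(p)
    if w<h: w,h,a=h,w,a+90
    return np.round(c,1),round(w,1),round(h,1),round((a+90)%180-90,1)
E
python3 - <<'E'
import pickle,cv2,numpy as np
from h import *
f=pickle.load(open("top0.pkl","rb")); g=pickle.load(open("scene0.pkl","rb"))
print("tray",rect(f,mask(f,(100,120,60),(130,255,255),(160,205,230,265)),30))
print("carr",rect(f,mask(f,(22,150,120),(35,255,255),(310,180,360,220)),78))
print("grip top",rect(f,mask(f,(0,150,90),(8,255,255),(390,160,415,185)),160))
print("nozzle",np.round(ray(f,big(mask(f,(8,120,100),(24,255,255),(275,148,303,180))),105)[:,:2],0)[::4].tolist())
print("tray scene",rect(g,mask(g,(100,120,60),(130,255,255),(280,165,330,212)),30))
print("carr scene",rect(g,mask(g,(22,150,150),(35,255,255),(200,230,258,270)),78))
m=mask(f,(8,100,80),(24,255,255),(265,190,395,212)); ys,xs=np.nonzero(m); p=ray(f,np.c_[xs,ys],45)[:,:2].astype(np.float32)
print("screw",cv2.fitLine(p,cv2.DIST_HUBER,0,.01,.01).ravel())
m=mask(f,(90,0,70),(130,80,160),(390,180,430,215)); print("gear?",rect(f,m,92))
b=f["color"][95:335,85:435,::-1]
cv2.imwrite("pics/crop1.png",cv2.resize(b,None,fx=2.2,fy=2.2,interpolation=cv2.INTER_CUBIC))
E
```

```text
tray (array([444.9, 364.1]), 124.8, 86.4, -64.2)
carr (array([538. ,  -2.2]), 85.1, 44.5, -89.7)
grip top (array([ 582.5, -147.9]), 35.4, 30.6, 44.4)
nozzle [[661.0, 120.0], [655.0, 131.0], [645.0, 128.0], [634.0, 128.0], [623.0, 126.0], [613.0, 126.0], [603.0, 123.0], [603.0, 113.0], [613.0, 113.0], [624.0, 110.0], [634.0, 110.0], [645.0, 108.0], [655.0, 108.0], [661.0, 115.0]]
tray scene (array([454.6, 351.3]), 162.5, 89.3, -64.3)
carr scene (array([538.8,  -1.6]), 86.7, 47.5, -89.8)
screw [ 6.6776536e-03 -9.9997771e-01  5.3783911e+02  9.3449707e+00]
gear? (array([ 562.4, -217.3]), 41.9, 18.7, 35.4)
```

View pics/crop1.png

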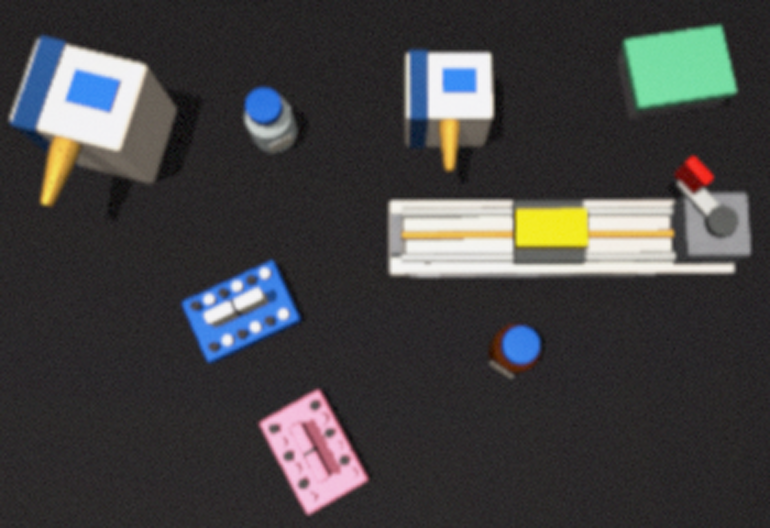

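The crop confirms the blue tray with its white fin (top0 about 193,232), the small head with its nozzle pointing at the rails, and the grip's bright red top. Next I'll refine the fin and the crank.

```bash
python3 - <<'E'
import pickle,cv2,numpy as np
from h import *
f=pickle.load(open("top0.pkl","rb"))
m=mask(f,(0,0,140),(180,70,255),(160,205,230,265)); n,l,s,c=cv2.connectedComponentsWithStats(m)
for i in range(1,n): print(s[i],np.round(ray(f,[c[i]],81)[0],1))
h=cv2.cvtColor(f["color"],cv2.COLOR_RGB2HSV)
print(h[163:185,394:412,2]*(h[163:185,394:412,1]>130))
m=mask(f,(0,140,175),(8,255,255),(390,160,415,185)); print("grip top",rect(f,m,160))
print("hub",np.round(ray(f,[[412.7,195]],[115]),1), "gearbox corners z92",np.round(ray(f,[[85+s/2.2,95+t/2.2] for s,t in((685,194),(746,192),(751,255),(687,257))],92),1).tolist())
Z=f["z_map"]; print(Z[190:200,408:417].astype(int))
# heights map around crank
uv=np.array([[412,195],[404,186],[402,171],[425,205],[402,205],[193,232],[186,234],[201,229]])
for u,v in uv:
    z=Z[v,u]; X=f["R"].T@(np.array([(u-f["cx"])/f["fx"]*z,(v-f["cy"])/f["fy"]*z,z])-f["t"]); print(u,v,X.round(0))
E
```

```text
[203 217   5   5  21] [482.3 329.6  81. ]
[190 223   5   5  20] [467.4 361.2  81. ]
[178 226  27  17 173] [444.9 364.1  81. ]
[178 229   5   4  19] [452.5 391.7  81. ]
[211 235   5   5  19] [436.1 307.2  81. ]
[199 241   5   5  19] [421.  338.1  81. ]
[186 247   5   5  21] [406.3 369.6  81. ]
[[  0   0   0   0   0   0   0   0   0   0   0   0   0   0   0   0   0   0]
 [  0   0   0   0   0   0   0   0   0   0   0   0   0   0   0   0   0   0]
 [  0   0   0   0   0  92  94  71   0   0   0   0   0   0   0   0   0   0]
 [  0   0   0   0 125 173 179 141  82   0   0   0   0   0   0   0   0   0]
 [  0   0  74 132 194 227 230 204 137  72   0   0   0   0   0   0   0   0]
 [  0   0 115 183 229 241 242 233 196 135   0   0   0   0   0   0   0   0]
 [  0  71 123 189 232 242 243 241 232 199 132   0   0   0   0   0   0   0]
 [ 72  87 116 160 216 238 243 244 242 233 198 132   0   0   0   0   0   0]
 [ 89 101 107 129 177 222 238 243 244 242 233 195 129   0   0   0   0   0]
 [100 102 105 111 136 182 225 240 244 243 241 231 194 129   0   0   0   0]
 [105 105 104 106 112 136 186 226 241 243 244 241 232 18
[... 1035 characters left out ...]
.0]]
[[1121 1115 1115 1119 1117 1119 1113 1118 1116]
 [1118 1116 1114 1117 1112 1119 1119 1116 1117]
 [1119 1118 1116 1118 1116 1116 1116 1117 1114]
 [1116 1118 1115 1118 1119 1118 1116 1117 1122]
 [1114 1113 1114 1114 1114 1115 1118 1115 1115]
 [1112 1116 1118 1116 1113 1114 1113 1114 1115]
 [1115 1116 1115 1114 1111 1114 1115 1111 1116]
 [1116 1114 1111 1117 1113 1110 1113 1113 1115]
 [1113 1115 1114 1114 1114 1110 1113 1116 1117]
 [1115 1115 1114 1114 1112 1115 1116 1118 1118]]
412 195 [ 541. -188.  113.]
404 186 [ 565. -171.  107.]
402 171 [ 590. -152.  160.]
425 205 [ 519. -227.   93.]
402 205 [ 519. -168.   93.]
193 232 [449. 359.  80.]
186 234 [444. 376.  79.]
201 229 [456. 339.  84.]
```

>>> jog_arm(delta_pos=[[0.165,-0.1,0],[0.165,-0.1,0],[0.165,-0.1,0],[0.165,-0.1,0],[0.165,-0.1,0],[0.165,-0.1,0],[0.165,-0.1,0],[0.165,-0.1,0],[0.165,-0.1,0],[0.165,-0.1,0],[0.165,-0.1,0],[0.165,-0.1,0]], rot=[[0,0,0],[0,0,0],[0,0,0],[0,0,0],[0,0,0],[0,0,0],[0,0,0],[0,0,0],[0,0,0],[0,0,0],[0,0,0],[0,0,0]], grip=[0,0,0,0,0,0,0,0,0,0,0,0])

```text
time_s: 1.3
tcp_pos: [580.8, -174.5, 214.3]
ee_rot: [-0.0, 0.987, 0.16, -0.0]
force: [-0.0, -0.2, -0.8]
grip_width: 1.001
```

>>> jog_arm(delta_pos=[[0.014,-0.185,0],[0.014,-0.185,0],[0.014,-0.185,0],[0.014,-0.185,0],[0.014,-0.185,0],[0.014,-0.185,0],[0.014,-0.185,0],[0.014,-0.185,0],[0.014,-0.185,0],[0.014,-0.185,0],[0.014,-0.185,0],[0.014,-0.185,0]], rot=[[0,0,0],[0,0,0],[0,0,0],[0,0,0],[0,0,0],[0,0,0],[0,0,0],[0,0,0],[0,0,0],[0,0,0],[0,0,0],[0,0,0]], grip=[0,0,0,0,0,0,0,0,0,0,0,0])

```text
time_s: 2.5
tcp_pos: [444.3, 365.3, 214.3]
ee_rot: [0.0, 0.987, 0.16, -0.0]
force: [0.4, -0.2, 0.4]
grip_width: 0.999
```

>>> jog_arm(delta_pos=[[0,0,0],[0,0,0],[0,0,0],[0,0,0],[0,0,0],[0,0,0],[0,0,0],[0,0,0],[0,0,0],[0,0,0],[0,0,0],[0,0,0]], rot=[[0,0,-0.09],[0,0,-0.09],[0,0,-0.09],[0,0,-0.09],[0,0,-0.09],[0,0,-0.09],[0,0,-0.09],[0,0,-0.09],[0,0,-0.09],[0,0,-0.09],[0,0,-0.09],[0,0,-0.09]], grip=[0,0,0,0,0,0,0,0,0,0,0,0])

```text
time_s: 3.7
tcp_pos: [444.9, 363.5, 214.2]
ee_rot: [-0.0, 0.531, 0.848, -0.0]
force: [0.0, 0.0, -0.2]
grip_width: 1.002
```

>>> jog_arm(delta_pos=[[0,0,0.11],[0,0,0.11],[0,0,0.11],[0,0,0.11],[0,0,0.11],[0,0,0.118],[0,0,0],[0,0,0],[0,0,0],[0,0,0],[0,0,0],[0,0,0]], rot=[[0,0,0],[0,0,0],[0,0,0],[0,0,0],[0,0,0],[0,0,0],[0,0,0],[0,0,0],[0,0,0],[0,0,0],[0,0,0],[0,0,0]], grip=[0,0,0,0,0,0,0,255,255,255,255,255])

```text
time_s: 4.9
tcp_pos: [445.4, 364.0, 48.3]
ee_rot: [0.0, 0.533, 0.846, 0.001]
force: [0.1, 0.2, -0.4]
grip_width: 0.59
```

>>> jog_arm(delta_pos=[[0,0,0],[0,0,0],[0,0,0],[0,0,0]], rot=[[0,0,0],[0,0,0],[0,0,0],[0,0,0]], grip=[255,255,255,255])

```text
time_s: 5.3
tcp_pos: [444.9, 363.8, 47.5]
ee_rot: [-0.0, 0.533, 0.846, -0.0]
force: [-0.4, 0.4, 0.6]
grip_width: 0.24
```

>>> jog_arm(delta_pos=[[0,0,0],[0,0,0],[0,0,0],[0,0,-0.05],[0,0,-0.11],[0,0,-0.11],[0,0,-0.11],[0,0,-0.11],[0,0,-0.03],[0,0,0]], rot=[[0,0,0],[0,0,0],[0,0,0],[0,0,0],[0,0,0],[0,0,0],[0,0,0],[0,0,0],[0,0,0],[0,0,0]], grip=[255,255,255,255,255,255,255,255,255,255])

```text
time_s: 6.3
tcp_pos: [445.4, 364.0, 178.6]
ee_rot: [0.001, 0.533, 0.846, 0.001]
force: [-0.1, 0.0, -2.5]
grip_width: 0.151
```

>>> jog_arm(delta_pos=[[0,0,0],[0,0,0],[0,0,0],[0,0,0]], rot=[[0,0,0.07],[0,0,0.07],[0,0,0.07],[0,0,0.07]], grip=[255,255,255,255])

```text
time_s: 6.7
tcp_pos: [444.1, 362.8, 175.5]
ee_rot: [-0.0, 0.706, 0.708, -0.002]
force: [0.3, 0.2, -2.4]
grip_width: 0.149
```

>>> jog_arm(delta_pos=[[-0.08,0.02,0],[-0.14,0.035,0],[-0.14,0.035,0],[-0.14,0.035,0],[-0.14,0.035,0],[-0.14,0.035,0],[-0.14,0.035,0],[-0.14,0.035,0],[-0.14,0.035,0],[-0.14,0.035,0],[-0.12,0.03,0],[0,0,0]], rot=[[0,0,0],[0,0,0],[0,0,0],[0,0,0],[0,0,0],[0,0,0],[0,0,0],[0,0,0],[0,0,0],[0,0,0],[0,0,0],[0,0,0]], grip=[255,255,255,255,255,255,255,255,255,255,255,255])

```text
time_s: 7.9
tcp_pos: [538.3, -6.6, 175.3]
ee_rot: [-0.0, 0.708, 0.707, -0.002]
force: [0.8, 0.1, -3.5]
grip_width: 0.149
```

```bash
python3 - <<'E'
from bench import env
import cv2,numpy as np,pickle
from h import *
fs=[env.grab_frame(n) for n in("scene","top")]
for f,n in zip(fs,("scene","top")): pickle.dump(f,open(n+"1.pkl","wb"))
s=env.get_state(); print(s["tcp_pos"],s["ee_rot"])
cv2.imwrite("pics/p1.png",np.hstack([cv2.resize(fs[0]["color"][150:350,120:360],None,fx=1.65,fy=1.65),cv2.resize(fs[1]["color"][100:300,230:470],None,fx=1.65,fy=1.65)])[:,:,::-1])
E
```

```text
[537.52981541  -1.09995208 175.95550963] [-0.00131884  0.70539875  0.70880894 -0.00087277]
```

View pics/p1.png

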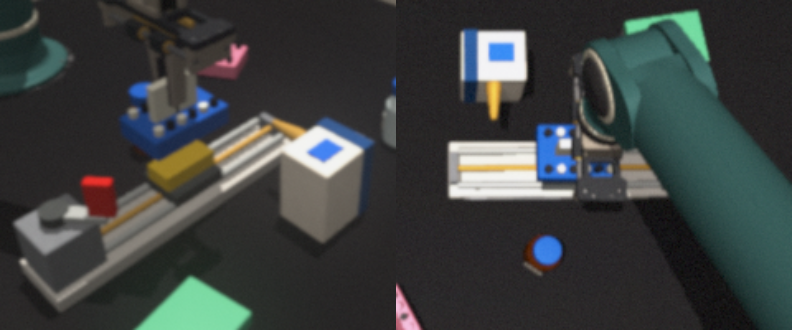

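Scene view: the tray hangs level over the carriage. Top view: its +y end shows at about column 315. I'll measure that end edge to find the tray's offset along the rails.

```bash
python3 - <<'E'
import pickle
from h import *
f=pickle.load(open("top1.pkl","rb")); g=pickle.load(open("scene1.pkl","rb"))
m=mask(f,(105,150,40),(125,255,255),(300,165,345,225))
for v in range(178,206,4):
    u=np.nonzero(m[v])[0].min(); print(v,u,f["color"][v,u-1:u+4].tolist(),*[np.round(ray(f,[[u,v]],z)[0,:2],1) for z in(129,159)])
ys,xs=np.nonzero(m); print("rows",ys.min(),ys.max(),[np.round(ray(f,[[322,v]],z)[0,:2],1) for v,z in((ys.min(),159),(ys.max(),159),(ys.max(),129))])
m=mask(g,(105,150,40),(125,255,255),(185,195,262,245)); c=big(m)
for i,n in((c[:,0].argmax(),"right"),(c[:,0].argmin(),"left"),(c[:,1].argmax(),"low")): print(n,c[i],[np.round(ray(g,[c[i]],z)[0,:2],1) for z in(129,159)])
E
```

```text
178 315 [[36, 42, 69], [28, 65, 128], [39, 101, 194], [42, 115, 221], [49, 121, 224]] [578.7  55.1] [571.1  58.4]
182 315 [[32, 46, 77], [28, 71, 136], [38, 101, 201], [49, 118, 223], [52, 120, 224]] [568.5  55.2] [561.2  58.6]
186 316 [[72, 92, 145], [36, 100, 197], [51, 120, 224], [50, 121, 225], [52, 122, 226]] [558.4  52.9] [551.4  56.3]
190 316 [[89, 104, 152], [42, 102, 198], [45, 117, 224], [51, 123, 228], [49, 122, 226]] [548.4  53.1] [541.6  56.4]
194 316 [[95, 111, 152], [44, 102, 197], [51, 122, 224], [52, 124, 227], [49, 122, 226]] [538.3  53.2] [531.8  56.6]
198 316 [[100, 113, 154], [43, 100, 194], [51, 121, 223], [52, 121, 227], [54, 125, 227]] [528.3  53.3] [522.1  56.7]
202 316 [[111, 101, 129], [46, 100, 189], [50, 118, 223], [51, 121, 225], [51, 109, 204]] [518.3  53.5] [512.4  56.9]
rows 175 209 [array([578.6,  41.5]), array([495.6,  42.9]), array([501. ,  39.1])]
right [257 215] [array([550.4,  75.6]), array([583.5,  47.3])]
left [193 221] [array([464.3, -41.1]), array([502.5, -62.4])]
low [212 244] [array([561.8, -60.7]), array([594.2, -80.9])]
```

>>> jog_arm(delta_pos=[[0.008,0,0.04],[0,0,0.05],[0,0,0.05],[0,0,0.03],[0,0,0.015],[0,0,0.01],[0,0,0.005],[0,0,0],[0,0,0]], rot=[[0,0,0],[0,0,0],[0,0,0],[0,0,0],[0,0,0],[0,0,0],[0,0,0],[0,0,0],[0,0,0]], grip=[255,255,255,255,255,255,255,255,255])

```text
time_s: 8.9
tcp_pos: [538.9, 1.4, 127.9]
ee_rot: [0.0, 0.705, 0.709, 0.0]
force: [0.3, 0.1, -3.1]
grip_width: 0.151
```

>>> jog_arm(delta_pos=[[0,0,0.006],[0,0,0],[0,0,0]], rot=[[0,0,0],[0,0,0],[0,0,0]], grip=[255,255,255])

```text
time_s: 9.2
tcp_pos: [538.6, 1.4, 126.1]
ee_rot: [0.0, 0.705, 0.709, -0.0]
force: [-0.0, 0.5, -2.9]
grip_width: 0.148
```

>>> jog_arm(delta_pos=[[0,0,0.006],[0,0,0],[0,0,0]], rot=[[0,0,0],[0,0,0],[0,0,0]], grip=[255,255,255])

```text
time_s: 9.5
tcp_pos: [538.9, 1.5, 125.4]
ee_rot: [0.0, 0.705, 0.709, -0.0]
force: [-2.6, -1.0, 5.1]
grip_width: 0.148
```

>>> jog_arm(delta_pos=[[0,0,0],[0,0,0],[0,0,0],[0,0,0],[0,0,0],[0,0,-0.02],[0,0,-0.06],[0,0,-0.12],[0,0,-0.12],[0,0,-0.1],[0,0,0]], rot=[[0,0,0],[0,0,0],[0,0,0],[0,0,0],[0,0,0],[0,0,0],[0,0,0],[0,0,0],[0,0,0],[0,0,0],[0,0,0]], grip=[0,0,0,0,0,0,0,0,0,0,0])

```text
time_s: 10.6
tcp_pos: [541.1, 2.0, 234.3]
ee_rot: [0.003, 0.705, 0.709, 0.003]
force: [-0.7, -0.2, -0.0]
grip_width: 1.0
```

```bash
python3 - <<'E'
from bench import env
s=env.get_state(); print(s["tcp_pos"],s["ee_rot"],s["qpos"],s["grip_width"])
E
```

```text
[541.0563797    1.97792466 234.29604723] [0.00302437 0.70475418 0.70944053 0.0025538 ] [ 0.47878787  0.34171998 -0.66531754  1.82243018  0.24277364  1.05138048
 -0.27187993] 0.9995343728877936
```

>>> jog_arm(delta_pos=[[-0.124,0.035,0],[-0.124,0.035,0],[-0.124,0.035,0],[-0.124,0.035,0],[-0.124,0.035,0],[0,0,0],[0,0,0],[0,0,0],[0,0,0],[0,0,0],[0,0,0],[0,0,0]], rot=[[0,0,0],[0,0,0],[0,0,0],[0,0,0],[0,0,0],[0,0,0.089],[0,0,0.089],[0,0,0.089],[0,0,0.089],[0,0,0.089],[0,0,0.089],[0,0,0]], grip=[0,0,0,0,0,0,0,0,0,0,0,0])

```text
time_s: 11.8
tcp_pos: [583.1, -153.2, 229.5]
ee_rot: [0.0, 0.933, 0.361, -0.0]
force: [0.6, -0.1, -0.2]
grip_width: 1.0
```

```bash
python3 - <<'E'
from bench import env
import cv2,numpy as np,pickle
from h import *
fs=[env.grab_frame(n) for n in("scene","top")]
s=env.get_state(); print(s["tcp_pos"],s["ee_rot"],s["qpos"])
for f,n in zip(fs,("scene","top")): pickle.dump(f,open(n+"2.pkl","wb"))
cv2.imwrite("pics/p2.png",np.hstack([cv2.resize(fs[0]["color"][150:350,120:360],None,fx=1.65,fy=1.65),cv2.resize(fs[1]["color"][100:300,230:470],None,fx=1.65,fy=1.65)])[:,:,::-1])
E
```

```text
[ 583.23666952 -153.02756258  229.50382908] [-6.30576426e-05  9.31915592e-01  3.62675192e-01 -1.76272234e-04] [ 0.52097954  0.41466438 -0.41837851  1.6858313   0.18663826  1.08102397
 -0.78268604]
```

View pics/p2.png

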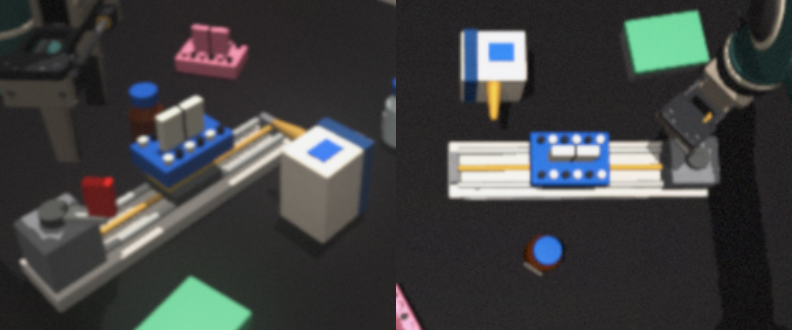

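The pictures show the tray standing square on the carriage and the gripper open above the grip. I'll measure the tray numerically.

```bash
python3 - <<'E'
import pickle
from h import *
f=pickle.load(open("top2.pkl","rb")); g=pickle.load(open("scene2.pkl","rb"))
m=mask(f,(105,150,150),(125,255,255),(300,165,370,225)); print("tray top z108",rect(f,m,108))
m=mask(f,(0,0,140),(180,70,255),(322,184,364,199)); print("fin top z159",rect(f,m,159))
r=f["color"][186:197,325:365].astype(int).sum(2); print(r[3:8].mean(0).astype(int))
for u in (345,346,347,348): print(u,ray(f,[[u,192]],159)[0,:2].round(1))
for n,F in(("tip",f),):
    m=mask(F,(8,120,80),(24,255,255),(275,148,303,182)); ys,xs=np.nonzero(m); 
    for v in range(ys.max()-6,ys.max()+1): print(v,xs[ys==v].min(),xs[ys==v].max(),ray(F,[[xs[ys==v].mean(),v]],105)[0,:2].round(1))
m=mask(g,(8,100,80),(24,255,255),(280,215,310,240)); c=big(m); i=c[:,0].argmin(); print("scene tip",c[i],ray(g,[c[i]],105)[0,:2].round(1))
E
```

```text
tray top z108 (array([539.6,   2.9]), 117.3, 79.3, -89.7)
fin top z159 (array([544.4,   3.9]), 71.7, 24.5, -89.6)
[689 714 714 714 714 713 713 713 713 713 712 707 658 448 471 676 710 712
 712 712 712 712 711 711 711 709 707 670 518 419 392 393 399 441 515 600
 625 623 622 624]
345 [537.2 -12.8]
346 [537.2 -15.2]
347 [537.2 -17.6]
348 [537.2 -20. ]
166 286 292 [615.6 118. ]
167 286 292 [613. 118.]
168 286 292 [610.4 118. ]
169 286 291 [607.8 119.3]
170 286 291 [605.2 119.3]
171 287 291 [602.6 118. ]
172 287 290 [599.9 119.3]
scene tip [280 226] [595.3 105.3]
```

The tray is at (539.6, 2.9), against the carriage at (538, -2), so it is well inside the limits. The tip is at y≈118.3, which leaves about 115 mm, or 8.24 rad, to wind. Grasping the crank now.

>>> jog_arm(delta_pos=[[0.007,0.007,0.08],[0,0,0.1],[0,0,0.1],[0,0,0.1],[0,0,0.046],[0,0,0],[0,0,0],[0,0,0],[0,0,0],[0,0,0],[0,0,0],[0,0,0]], rot=[[0,0,0],[0,0,0],[0,0,0],[0,0,0],[0,0,0],[0,0,0],[0,0,0],[0,0,0],[0,0,0],[0,0,0],[0,0,0],[0,0,0]], grip=[0,0,0,0,0,0,255,255,255,255,255,255])

```text
time_s: 13.1
tcp_pos: [586.0, -153.4, 123.3]
ee_rot: [0.0, 0.933, 0.361, 0.0]
force: [-0.1, 0.2, 0.0]
grip_width: 0.499
```

>>> jog_arm(delta_pos=[[0,0,0],[0,0,0],[0,0,0],[0,0,0],[0,0,0],[0,0,0]], rot=[[0,0,0],[0,0,0],[0,0,0],[0,0,0],[0,0,0],[0,0,0]], grip=[255,255,255,255,255,255])

```text
time_s: 13.7
tcp_pos: [585.6, -153.1, 123.0]
ee_rot: [-0.0, 0.933, 0.361, -0.0]
force: [-1.0, 1.3, 1.2]
grip_width: 0.152
```

>>> jog_arm(delta_pos=[[-0.0019,-0.03,0],[-0.0019,-0.03,0],[-0.0019,-0.03,0],[-0.0019,-0.03,0],[-0.0019,-0.03,0]], rot=[[0,0,-0.08],[0,0,-0.08],[0,0,-0.08],[0,0,-0.08],[0,0,-0.08]], grip=[255,255,255,255,255])

```text
time_s: 14.2
tcp_pos: [553.9, -133.9, 123.0]
ee_rot: [-0.0, 0.774, 0.634, 0.001]
force: [0.7, 2.0, -1.7]
grip_width: 0.158
```

>>> jog_arm(delta_pos=[[-0.0019,-0.03,0],[-0.0019,-0.03,0],[-0.0019,-0.03,0],[-0.0019,-0.03,0],[-0.0019,-0.03,0],[-0.0019,-0.03,0],[-0.0019,-0.03,0],[-0.0019,-0.03,0],[-0.0019,-0.03,0],[-0.0019,-0.03,0],[-0.0019,-0.03,0],[-0.0019,-0.03,0]], rot=[[0,0,-0.08],[0,0,-0.08],[0,0,-0.08],[0,0,-0.08],[0,0,-0.08],[0,0,-0.08],[0,0,-0.08],[0,0,-0.08],[0,0,-0.08],[0,0,-0.08],[0,0,-0.08],[0,0,-0.08]], grip=[255,255,255,255,255,255,255,255,255,255,255,255])

```text
time_s: 15.4
tcp_pos: [484.1, -175.8, 123.0]
ee_rot: [0.0, 0.129, 0.992, 0.001]
force: [1.0, 6.6, -2.8]
grip_width: 0.15
```

```bash
python3 - <<'E'
from bench import env
s=env.get_state(); print(s["tcp_pos"],s["ee_rot"],s["qpos"],s["force"],s["moment"])
E
```

```text
[ 484.07701544 -175.80465111  123.01367114] [2.74225495e-04 1.29094998e-01 9.91631326e-01 1.31101373e-03] [ 1.00680834  0.5544358  -0.91569087  1.96428668  0.55953048  0.89786207
  1.11076345] [ 0.96828536  6.57171438 -2.76592815] [ 0.96173779 -0.48101068 -0.0226894 ]
```

>>> jog_arm(delta_pos=[[-0.0019,-0.03,0],[-0.0019,-0.03,0],[-0.0019,-0.03,0],[-0.0019,-0.03,0],[-0.0019,-0.03,0],[-0.0019,-0.03,0],[-0.0019,-0.03,0],[-0.0019,-0.03,0],[-0.0019,-0.03,0],[-0.0019,-0.03,0]], rot=[[0,0,-0.08],[0,0,-0.08],[0,0,-0.08],[0,0,-0.08],[0,0,-0.08],[0,0,-0.08],[0,0,-0.08],[0,0,-0.08],[0,0,-0.08],[0,0,-0.08]], grip=[255,255,255,255,255,255,255,255,255,255])

```text
time_s: 16.4
tcp_pos: [508.8, -240.6, 123.0]
ee_rot: [0.001, -0.479, 0.878, 0.002]
force: [-2.6, 9.1, 0.7]
grip_width: 0.15
```

```bash
python3 - <<'E'
from bench import env
s=env.get_state(); print(s["tcp_pos"],s["ee_rot"],s["qpos"],s["force"],s["moment"])
E
```

```text
[ 508.76033049 -240.6390668   122.99467902] [ 7.63123625e-04 -4.78529913e-01  8.78068795e-01  1.93182742e-03] [ 1.19537034  0.77888397 -1.15024841  1.84310883  0.8071024   1.08355456
  2.29854055] [-2.5880801   9.11157069  0.70189229] [1.7105812  0.06090407 0.00382078]
```

>>> jog_arm(delta_pos=[[0,0,0],[0,0,0],[0,0,0],[0,0,0],[0,0,0],[0,0,-0.1],[0,0,-0.1],[0,0,0],[0,0,0],[0,0,0],[0,0,0],[0,0,0]], rot=[[0,0,0],[0,0,0],[0,0,0],[0,0,0],[0,0,0],[0,0,0],[0,0,0],[0,0,0.09],[0,0,0.09],[0,0,0.09],[0,0,0.09],[0,0,0.09]], grip=[0,0,0,0,0,0,0,0,0,0,0,0])

```text
time_s: 17.6
tcp_pos: [508.7, -243.9, 173.3]
ee_rot: [0.0, -0.138, 0.99, -0.0]
force: [-0.2, 0.3, -0.1]
grip_width: 1.001
```

>>> jog_arm(delta_pos=[[0,0,0],[0,0,0],[0,0,0],[0,0,0],[0,0,0],[0,0,0],[0,0,0],[0,0,0],[0,0,0],[0,0,0],[0,0,0],[0,0,0]], rot=[[0,0,0.09],[0,0,0.09],[0,0,0.09],[0,0,0.09],[0,0,0.09],[0,0,0.09],[0,0,0.09],[0,0,0.09],[0,0,0.09],[0,0,0.09],[0,0,0.09],[0,0,0.09]], grip=[0,0,0,0,0,0,0,0,0,0,0,0])

```text
time_s: 18.8
tcp_pos: [508.8, -243.7, 173.3]
ee_rot: [0.0, 0.652, 0.759, -0.0]
force: [0.3, 0.4, 0.1]
grip_width: 1.0
```

>>> jog_arm(delta_pos=[[0,0,0],[0,0,0],[0,0,0],[0,0,0],[0,0,0]], rot=[[0,0,0.09],[0,0,0.09],[0,0,0.09],[0,0,0.03],[0,0,0]], grip=[0,0,0,0,0])

```text
time_s: 19.3
tcp_pos: [508.8, -243.6, 173.4]
ee_rot: [0.0, 0.809, 0.588, -0.0]
force: [1.2, 0.1, -0.2]
grip_width: 0.997
```

```bash
python3 - <<'E'
from bench import env
import cv2,numpy as np
from h import *
fs=[env.grab_frame(n) for n in("scene","top")]
s=env.get_state(); print(s["tcp_pos"],s["ee_rot"],s["qpos"])
g=fs[0]; m=mask(g,(0,150,140),(8,255,255),(100,220,260,330))
try: print("grip z160 scene",rect(g,m,160))
except ValueError: print("hidden")
cv2.imwrite("pics/p3.png",np.hstack([cv2.resize(fs[0]["color"][150:350,120:360],None,fx=1.65,fy=1.65),cv2.resize(fs[1]["color"][100:300,230:470],None,fx=1.65,fy=1.65)])[:,:,::-1])
E
```

```text
[ 508.83987168 -243.63339852  173.24667658] [ 1.85422534e-04  8.08508010e-01  5.88485143e-01 -1.79418650e-05] [ 0.8350951   0.4419805  -0.56937947  1.82595494  0.28651251  0.95584187
 -0.17015409]
grip z160 scene (array([ 515.9, -232.5]), 14.1, 8.7, -26.1)
```

View pics/p3.png

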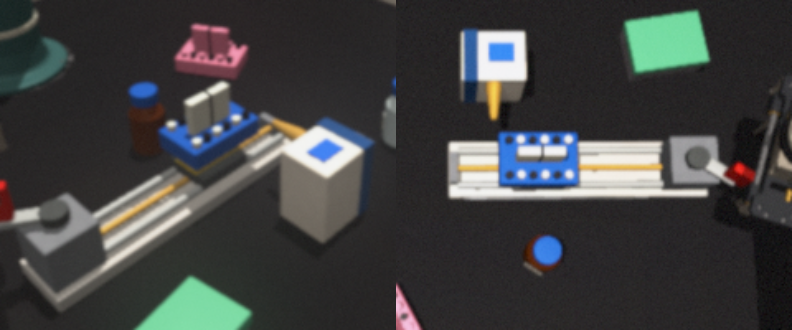

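The tray moved along with the carriage, and the grip is at about (740,173) in the crop, close to the gripper. I under-turned by 15°, so I'll finish the turn and regrasp.

>>> jog_arm(delta_pos=[[0,0,0],[0,0,0],[0,0,0.1],[0,0,0.1],[0,0,0],[0,0,0],[0,0,0],[0,0,0],[0,0,0],[0,0,0],[0,0,0],[0,0,0]], rot=[[0,0,0.085],[0,0,0.085],[0,0,0],[0,0,0],[0,0,0],[0,0,0],[0,0,0],[0,0,0],[0,0,0],[0,0,0],[0,0,0],[0,0,0]], grip=[0,0,0,0,0,255,255,255,255,255,255,255])

```text
time_s: 20.6
tcp_pos: [508.8, -243.8, 123.2]
ee_rot: [0.0, 0.88, 0.475, 0.0]
force: [-0.6, 0.4, 0.4]
grip_width: 0.412
```

>>> jog_arm(delta_pos=[[0,0,0],[0,0,0],[0,0,0],[0,0,0],[0,0,0]], rot=[[0,0,0],[0,0,0],[0,0,0],[0,0,0],[0,0,0]], grip=[255,255,255,255,255])

```text
time_s: 21.1
tcp_pos: [508.3, -243.4, 123.0]
ee_rot: [-0.0, 0.88, 0.475, -0.001]
force: [-3.1, 1.4, 1.5]
grip_width: 0.153
```

```bash
python3 - <<'E'
from bench import env
s=env.get_state(); print(s["tcp_pos"],s["ee_rot"],s["qpos"],s["force"],s["moment"],s["grip_width"])
E
```

```text
[ 508.33640079 -243.43542296  123.0121763 ] [-3.23709486e-04  8.79741224e-01  4.75452431e-01 -5.10000226e-04] [ 0.76786941  0.49341904 -0.48611075  1.86697161  0.29821428  0.8543886
 -0.44697487] [-3.09707442  1.42951799  1.50721526] [0.20121061 0.51028283 0.39488548] 0.15281050543334088
```

>>> jog_arm(delta_pos=[[0.0019,0.03,0],[0.0019,0.03,0],[0.0019,0.03,0],[0.0019,0.03,0],[0.0019,0.03,0],[0.0019,0.03,0],[0.0019,0.03,0],[0.0019,0.03,0],[0.0019,0.03,0],[0.0019,0.03,0],[0.0019,0.03,0],[0.0019,0.03,0]], rot=[[0,0,-0.08],[0,0,-0.08],[0,0,-0.08],[0,0,-0.08],[0,0,-0.08],[0,0,-0.08],[0,0,-0.08],[0,0,-0.08],[0,0,-0.08],[0,0,-0.08],[0,0,-0.08],[0,0,-0.08]], grip=[255,255,255,255,255,255,255,255,255,255,255,255])

```text
time_s: 22.3
tcp_pos: [589.9, -228.3, 123.0]
ee_rot: [-0.0, 0.315, 0.949, 0.001]
force: [-0.3, 3.3, 0.3]
grip_width: 0.15
```

```bash
python3 - <<'E'
from bench import env
s=env.get_state(); print(s["tcp_pos"],s["ee_rot"],s["qpos"],s["force"],s["moment"])
E
```

```text
[ 589.88068841 -228.33984562  123.03611495] [-2.33901443e-04  3.14732033e-01  9.49180088e-01  9.23506398e-04] [ 0.8762437   0.70009823 -0.80542418  1.68078204  0.57650564  1.01462491
  0.80358238] [-0.30289545  3.34520402  0.33499567] [ 0.4747545   0.16689062 -0.53812672]
```

>>> jog_arm(delta_pos=[[0.0019,0.03,0],[0.0019,0.03,0],[0.0019,0.03,0],[0.0019,0.03,0],[0.0019,0.03,0],[0.0019,0.03,0],[0.0019,0.03,0],[0.0019,0.03,0],[0.0019,0.03,0],[0.0019,0.03,0],[0.0019,0.03,0],[0.0019,0.03,0]], rot=[[0,0,-0.08],[0,0,-0.08],[0,0,-0.08],[0,0,-0.08],[0,0,-0.08],[0,0,-0.08],[0,0,-0.08],[0,0,-0.08],[0,0,-0.08],[0,0,-0.08],[0,0,-0.08],[0,0,-0.08]], grip=[255,255,255,255,255,255,255,255,255,255,255,255])

```text
time_s: 23.5
tcp_pos: [581.2, -144.8, 123.1]
ee_rot: [0.002, -0.421, 0.907, 0.002]
force: [1.3, 6.5, -3.3]
grip_width: 0.148
```

```bash
python3 - <<'E'
from bench import env
s=env.get_state(); print(s["tcp_pos"],s["ee_rot"],s["qpos"],s["force"],s["moment"])
E
```

```text
[ 581.17955053 -144.75648923  123.09947274] [ 0.00206825 -0.42098477  0.90706323  0.0019579 ] [ 0.95606932  0.82381218 -1.13284679  1.75715646  0.82384562  1.12026072
  1.99090275] [ 1.27988244  6.46826651 -3.3499033 ] [ 1.22701458 -0.43458298 -0.63978107]
```

>>> jog_arm(delta_pos=[[0,0,0],[0,0,0],[0,0,0],[0,0,0],[0,0,0],[0,0,-0.1],[0,0,-0.1],[0,0,0],[0,0,0],[0,0,0],[0,0,0],[0,0,0]], rot=[[0,0,0],[0,0,0],[0,0,0],[0,0,0],[0,0,0],[0,0,0],[0,0,0],[0,0,0.09],[0,0,0.09],[0,0,0.09],[0,0,0.09],[0,0,0.09]], grip=[0,0,0,0,0,0,0,0,0,0,0,0])

```text
time_s: 24.7
tcp_pos: [580.5, -148.4, 173.2]
ee_rot: [0.0, -0.075, 0.997, -0.0]
force: [-0.2, 0.6, -0.3]
grip_width: 1.001
```

>>> jog_arm(delta_pos=[[0,0,0],[0,0,0],[0,0,0],[0,0,0],[0,0,0],[0,0,0],[0,0,0],[0,0,0],[0,0,0],[0,0,0],[0,0,0],[0,0,0]], rot=[[0,0,0.09],[0,0,0.09],[0,0,0.09],[0,0,0.09],[0,0,0.09],[0,0,0.09],[0,0,0.09],[0,0,0.09],[0,0,0.09],[0,0,0.09],[0,0,0.09],[0,0,0.09]], grip=[0,0,0,0,0,0,0,0,0,0,0,0])

```text
time_s: 25.9
tcp_pos: [580.6, -148.2, 173.3]
ee_rot: [0.0, 0.698, 0.716, 0.0]
force: [-0.2, 0.1, -0.1]
grip_width: 1.0
```

>>> jog_arm(delta_pos=[[0,0,0],[0,0,0],[0,0,0],[0,0,0],[0,0,0],[0,0,0],[0,0,0]], rot=[[0,0,0.09],[0,0,0.09],[0,0,0.09],[0,0,0.09],[0,0,0.09],[0,0,0.02],[0,0,0]], grip=[0,0,0,0,0,0,0])

```text
time_s: 26.6
tcp_pos: [580.5, -148.0, 173.2]
ee_rot: [0.0, 0.908, 0.42, 0.0]
force: [-0.3, 0.8, -0.3]
grip_width: 1.001
```

```bash
cat > look.py <<'E'
import sys,pickle
from bench import env
from h import *
n=sys.argv[1]; f=env.grab_frame("top"); g=env.grab_frame("scene"); pickle.dump((f,g),open(f"look{n}.pkl","wb"))
s=env.get_state(); print(s["time_s"],s["tcp_pos"],s["ee_rot"],s["qpos"],s["force"])
box=(255,165,372,225)
m=mask(f,(105,150,150),(125,255,255),box); print("tray top z108",rect(f,m,108))
m=mask(f,(0,0,140),(180,70,255),box)
b=cv2.boundingRect(big(mask(f,(105,150,150),(125,255,255),box))); xc=b[0]+b[2]//2
v0=b[1]+b[3]//2-5
r=f["color"][v0:v0+6,xc-10:xc+11].astype(int).sum(2).mean(0); print("line profile from u",xc-10,r.astype(int)); print("y at z159 of u=xc-10, xc+10:",ray(f,[[xc-10,v0+3],[xc+10,v0+3]],159)[:,:2].round(1).tolist())
try: print("grip z160 top",rect(f,mask(f,(0,140,175),(8,255,255),(360,140,460,230)),160))
except ValueError: print("grip hidden")
cv2.imwrite(f"pics/look{n}.png",np.hstack([cv2.resize(a["color"][y:y+200,x:x+240],None,fx=1.65,fy=1.65) for a,x,y in((g,120,150),(f,230,100))])[:,:,::-1])
E
python3 look.py 1
```

```text
26.7 [ 580.48307533 -148.03085806  173.09059854] [-6.58065887e-06  9.07579593e-01  4.19880079e-01  1.79509511e-05] [ 0.5693788   0.48422859 -0.49519652  1.74443334  0.26944383  0.98078289
 -0.73312679] [ 0.2615774   0.68357582 -0.213287  ]
tray top z108 (array([539.,  93.]), 116.0, 79.2, -89.7)
line profile from u 289 [573 575 570 573 572 573 571 573 572 565 526 386 348 498 561 569 572 573
 570 572 571]
y at z159 of u=xc-10, xc+10: [[531.4, 121.0], [531.7, 73.3]]
grip hidden
```

>>> jog_arm(delta_pos=[[0,0,0.1],[0,0,0.1],[0,0,0],[0,0,0],[0,0,0],[0,0,0],[0,0,0],[0,0,0],[0,0,0],[0,0,0],[0,0,0],[0,0,0]], rot=[[0,0,0],[0,0,0],[0,0,0],[0,0,0],[0,0,0],[0,0,0],[0,0,0],[0,0,0],[0,0,0],[0,0,0],[0,0,0],[0,0,0]], grip=[0,0,0,255,255,255,255,255,255,255,255,255])

```text
time_s: 27.9
tcp_pos: [580.4, -148.2, 123.1]
ee_rot: [-0.0, 0.908, 0.419, -0.0]
force: [-0.6, 0.3, -0.2]
grip_width: 0.244
```

>>> jog_arm(delta_pos=[[0,0,0],[0,0,0],[0,0,0],[0,0,0]], rot=[[0,0,0],[0,0,0],[0,0,0],[0,0,0]], grip=[255,255,255,255])

```text
time_s: 28.3
tcp_pos: [579.4, -147.2, 123.0]
ee_rot: [-0.001, 0.908, 0.419, -0.001]
force: [-3.9, 2.6, 2.9]
grip_width: 0.149
```

>>> jog_arm(delta_pos=[[-0.0019,-0.03,0],[-0.0019,-0.03,0],[-0.0019,-0.03,0],[-0.0019,-0.03,0],[-0.0019,-0.03,0],[-0.0019,-0.03,0],[-0.0019,-0.03,0],[-0.0019,-0.03,0],[-0.0019,-0.03,0],[-0.0019,-0.03,0],[-0.0019,-0.03,0],[-0.0019,-0.03,0]], rot=[[0,0,-0.08],[0,0,-0.08],[0,0,-0.08],[0,0,-0.08],[0,0,-0.08],[0,0,-0.08],[0,0,-0.08],[0,0,-0.08],[0,0,-0.08],[0,0,-0.08],[0,0,-0.08],[0,0,-0.08]], grip=[255,255,255,255,255,255,255,255,255,255,255,255])

```text
time_s: 29.5
tcp_pos: [498.7, -150.5, 123.0]
ee_rot: [0.0, 0.372, 0.928, 0.001]
force: [2.0, 4.7, -3.1]
grip_width: 0.15
```

```bash
python3 look.py 2
```

```text
29.6 [ 498.23461671 -151.01342453  122.97643411] [-3.10073275e-04  3.73190516e-01  9.27754312e-01  8.24319619e-04] [ 0.90768733  0.53806013 -0.85625467  1.95312858  0.52080503  0.8863281
  0.58525692] [-1.47153055  4.95865404  0.46470273]
tray top z108 (array([538.9, 114.3]), 118.1, 79.2, -89.7)
line profile from u 281 [571 572 572 571 573 574 575 570 569 541 443 365 495 563 573 574 574 574
 572 575 574]
y at z159 of u=xc-10, xc+10: [[531.3, 140.0], [531.6, 92.4]]
grip z160 top (array([ 489.3, -140.8]), 9.5, 7.1, -2.8)
```

>>> jog_arm(delta_pos=[[-0.0019,-0.03,0],[-0.0019,-0.03,0],[-0.0003,-0.011,0],[0,0,0],[0,0,0],[0,0,0],[0,0,0],[0,0,0],[0,0,0],[0,0,-0.1],[0,0,-0.15],[0,0,-0.15]], rot=[[0,0,-0.08],[0,0,-0.08],[0,0,-0.03],[0,0,0],[0,0,0],[0,0,0],[0,0,0],[0,0,0],[0,0,0],[0,0,0],[0,0,0],[0,0,0]], grip=[255,255,255,255,0,0,0,0,0,0,0,0])

```text
time_s: 30.8
tcp_pos: [488.0, -166.3, 223.9]
ee_rot: [-0.001, 0.233, 0.972, 0.0]
force: [0.6, -0.6, 0.2]
grip_width: 0.827
```

>>> jog_arm(delta_pos=[[0,0,0],[0,0,0],[0,0,0],[0,0,0]], rot=[[0,0,0],[0,0,0],[0,0,0],[0,0,0]], grip=[0,0,0,0])

```text
time_s: 31.2
tcp_pos: [487.6, -166.4, 221.9]
ee_rot: [-0.001, 0.233, 0.972, 0.0]
force: [-0.6, -0.6, 0.1]
grip_width: 1.0
```

```bash
python3 look.py 3; python3 - <<'E'
import pickle
from h import *
f,g=pickle.load(open("look3.pkl","rb"))
m=mask(f,(8,120,80),(24,255,255),(275,148,303,182)); ys,xs=np.nonzero(m)
for v in range(ys.max()-4,ys.max()+1): print(v,ray(f,[[xs[ys==v].mean(),v]],105)[0,:2].round(1))
E
```

```text
31.3 [ 487.84657256 -166.28522584  222.14631827] [-8.41109476e-04  2.33177208e-01  9.72433853e-01  2.89096594e-04] [ 1.09469743  0.43737649 -1.0390202   1.87243219  0.42629892  1.07813108
  0.9877825 ] [-0.85843919  0.0081084   0.53948467]
tray top z108 (array([538.9, 118. ]), 115.6, 79.2, -89.7)
line profile from u 279 [574 573 573 575 574 574 572 573 572 556 481 349 440 552 572 571 573 572
 572 573 573]
y at z159 of u=xc-10, xc+10: [[531.2, 144.8], [531.6, 97.1]]
grip z160 top (array([ 483.7, -162.7]), 24.1, 12.5, -28.6)
168 [610.4 118. ]
169 [607.8 119.3]
170 [605.2 119.3]
171 [602.6 118. ]
172 [599.9 119.3]
```

View pics/look3.png

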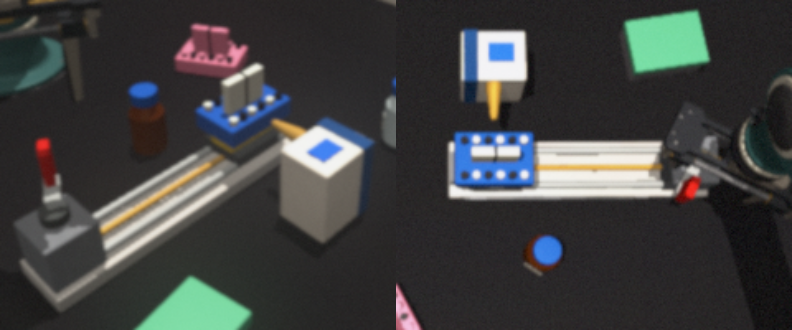

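The picture shows the black line in front of the nozzle (crop about 495, top view) and the gripper clear above the crank. Handing in.

```bash
python3 -c "
from bench import env
print(env.sign_off())"
```

```text
the job is handed in; nothing more can be done
None
```

The job is done and handed in at about 31 s of the 72 s allowed; the sign-off reports no verdict. I set the blue tray on the carriage, let go of it, and wound the crank anticlockwise by about 470° in three grasps. I then released the crank and raised the gripper clear.

**Last checks from the camera:**
- **Along the rails:** the tray's middle is at y ≈ 118.0 to 118.5 mm and the nozzle tip at about 118.5 mm (limit 8 mm).
- **On the carriage:** measured just after placing, the tray sat about 5 mm off centre along the rails and 1.6 mm across. It then moved 90 mm for about 367° of winding, as the gearing predicts.
- **Squareness:** the tray's long side is within about 0.5° of the rails.
- **Robot:** the fingers are open and about 60 mm above the crank grip, with no force beyond sensor noise.
- **Bystanders:** the amber bottle and the tip box look unmoved. The clear bottle was barely in the last crop, but the arm never went near it.

**Disagreements:** one scene-view reading put the nozzle tip at y ≈ 105 mm instead of 118 mm. I rejected it because the tip was poorly segmented in that view. I also under-turned by 15° on the first regrasp and corrected it before gripping.

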